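# Open the folding trivet and stand the teapot on it

### The job

Swing the trivet's folded leg out until it clicks fully home at the end of its travel, then stand the teapot upright in the middle of the trivet, inside the three upturned leg tips. Set it down gently without dropping it, let go, and leave the bowl, the mug and the jar where they are.

Things in the scene. Friction and masses are not known exactly. Their poses are not given: they have to be found in the camera images.
- trivet: Dark steel folding trivet fixed to the counter, three equal legs on a round hub (42 mm across, 20 mm high). Origin: on the counter under the hub's centre, which is the folding leg's vertical hinge axis; z up. Two fixed legs point at +120 and -120 degrees from its +x axis (counter-clockwise from above positive); the hinged leg points along +x when open.
- leg (a joint): Swing of the hinged leg, rad. 0: folded, pointing 1.30 rad counter-clockwise from the trivet's +x. Grows clockwise seen from above: the leg points at 1.30 minus this value. 1.30: fully open, against its stop. Below about 1.10 friction keeps it where it is left; beyond, a detent spring snaps it to 1.30 and holds it. A sideways push of 1 to 3 N at the tip moves it.
- leg_tip (a point): Top centre of the hinged leg's upturned tip. Each leg: a bar 14 mm wide, 8 to 18 mm above the counter, with a 12 mm wide rubber strip 30 to 64 mm from the hub axis, top at 22 mm, on which the pot stands, and at its end an upturned tip 20 mm wide, 74 to 84 mm from the axis, 2 to 38 mm above the counter.
- teapot: Loose white teapot, about 0.55 kg, with a steel handle arching over it in the plane of the spout. Origin: centre of its flat foot (110 mm across); z up; +x towards the spout. Belly 132 mm across at 35 mm height; top of the lid knob at 103 mm; the spout reaches 103 mm from the axis.
- handle (a point): Middle of the straight level top of the teapot's handle, 145 mm above its foot, on its axis: a round bar 12 mm thick, 76 mm long along the teapot's x axis, free beneath down to the lid knob.
- bowl: Bystander: blue ceramic bowl, 110 mm across, 58 mm high; origin under its centre.
- mug: Bystander: white mug, 76 mm across, 85 mm high; origin under its centre.
- jar: Bystander: amber glass jar with a steel cap, 68 mm across, 100 mm high; origin under its centre.

How it is judged (in metres and radians):
On the way:
1. the leg is swung out into its end detent while the teapot is still away from the trivet (value of joint leg above 1.25 rad and horizontal distance between teapot and trivet above 0.12 m), for 0.2 s.
At the end, for the whole second after the job is handed in: The leg is in its end detent (joint above 1.25 rad of 1.30); the teapot stands at rest and upright (within 0.06 rad) on the leg strips (foot 18 to 27 mm above the counter), its axis within 20 mm of the trivet's centre (value of joint leg above 1.25 rad and horizontal distance between teapot and trivet below 0.02 m and height (world z) of teapot between 0.018 and 0.027 m and angle between teapot's own z axis and vertical below 0.06 rad and linear speed of teapot below 0.02 m/s); the robot touches nothing.
It fails at once if the bowl, mug or jar is moved by more than 30 mm (distance of any of bowl, mug, jar from where it was at the start of the episode above 0.03 m).
It fails at once if the teapot is tipped by more than 0.6 rad (angle between teapot's own z axis and vertical above 0.6 rad).
It fails at once if the teapot is dropped onto the trivet (faster than 0.45 m/s just above it) (horizontal distance between teapot and trivet below 0.04 m and height (world z) of teapot below 0.06 m and linear speed of teapot above 0.45 m/s).
It also fails if it takes over 58 s, if anything falls off the work surface, if the arm or the gripper's body presses on something with over 40 N, if the wrist force passes 120 N, or if a joint passes its speed limit or range.

### The arm

A 6-joint arm with a two-finger parallel gripper is mounted at the origin on the work surface. World frame = base frame: x ahead of the robot, y to its left, z up, the work surface at z = 0. Lengths are in m, angles in degrees, forces in N, time in s.
With the tool pointing down it reaches from about 0.375 to 0.9 m from the base axis. Payload 3.1 kg.
Tool frame: the origin (TCP) lies midway between the tips of the shut fingers; the grasp point (between the pads) lies 19 mm behind it; z points along the fingers, y is the line along which they close (so a half turn about z gives the same grasp; the last joint's range is limited). The gripper opens to 87 mm and grips with 3 to 60 N. Pads are 19 mm wide; open, the fingers measure 117 mm over their backs; the gripper's body (75 mm by 190 mm) begins 51 mm behind the grasp point.
Start: joints at [-75.774, 30.224, 82.088, -0, 67.689, -10.227], TCP at [0.259, -0.569, 0.223] pointing down, gripper open.
Joint ranges: [-176.69, 176.69], [-43.24, 126.21], [12.49, 139.97], [-82, 262], [0, 151.66], [-163.58, 163.58]. Speed limits (degrees/s): [159.86, 159.86, 180, 180, 180, 180].

### API

Orientations are given as a 3x3 rotation matrix whose columns are the frame's x, y, z axes.
In Python, from rig import bot gives the robot as it stands.
- The arm moves only by the tool send_path, called after "Request:" by a JSON object that holds its "method" and its "body", one argument or row to a line. Schema: {"type":"object","properties":{"ticks":{"type":"array","items":{"type":"number"},"minItems":7,"maxItems":140},"only":{"type":"string"},"quiet":{"type":"boolean"},"lines":{"type":"string"}},"required":["ticks"],"additionalProperties":false}. ticks is one flat list of numbers that holds 1 to 20 rows one after another, with no inner brackets; each row has 7 numbers: dx, dy, dz in shares of 0.5 m (1.0 is 0.5 m), then a rotation vector rx, ry, rz in a scale on which 1.0 is 90 degrees, then the opening from 0.0 (shut) to 1.0 (fully open); each row is the pose to reach, as a shift and turn from the pose commanded when the call began, along the tool's axes at that moment; what a row does not reach only later rows make up. A row lasts 1/10 s, in which the tool goes at most 0.05 m and 8.59 degrees, less where a joint would pass 70% of its speed; a pose out of reach is approached as far as the arm can. The fingers move at their own pace and stop on an object; the grip force is fixed at half the most. Time passes only in rows, so rows that do not move let the fingers close. The tool returns the time, the measured TCP pose, the force, the opening and the grip force at its end. only (a regular expression) keeps the lines of the reply that match it, lines (a string "A,B") keeps lines A to B, and quiet returns only ok. Input that does not fit is refused with a message, and nothing moves.
- bot.read_state(): the state, without advancing time (a new reading comes with each control period).
- bot.capture(name): name is "scene" or "top"; returns a dict with "color" (384x512x3 uint8, red, green, blue), "K" (3x3 intrinsics, pixels), "D" ([k1, k2, p1, p2, k3] as OpenCV has them; the pictures are not rectified), "view" (4x4, takes a point from world to camera coordinates). Camera axes: x right, y up, looking along -z (the intrinsics and any distortion apply to the point x, -y, -z); pixel columns grow to the right and rows downward; lengths in m; the calibration is good to about 2 mm. A picture is of the moment at which its call begins. There is no depth.
- bot.hand_in(): hands the job in; it is judged then, once.
The state is a dict: "time_s": time; "joint_positions": joint angles; "qvel": joint speeds; "tau": joint torques, N m; "position": TCP position; "tcp_rot": TCP orientation; "force": force on the tool from outside, world axes, zero at the start; "moment": the same for the moment, N m; "opening": opening from 0.0 (shut) to 1.0 (fully open); "grasp_force": force on a finger pad.
Only numpy, scipy, OpenCV 4.12 (cv2) and the standard library are available. Lean on these libraries where they do the work, as an engineer would, in place of code of your own. Each camera call takes 0.05 s, during which the arm holds its last target. There are 200 camera calls.

## Working session

There is one attempt and no reset: what is moved stays moved. The work goes in short steps, Python scripts to look and compute and a tool call to move; the robot and the scene stay as the last step left them, time stands still between calls to the robot, and variables do not carry over. Pictures are saved under pics/ and viewed, at most 10 in all, crops included, and the job is handed in when it is done.

```bash
ls; mkdir -p pics
```

Run:
```python
from rig import bot
import cv2,numpy as np,pickle
d={}
for n in("scene","top"):
    c=bot.capture(n);d[n]=c
    cv2.imwrite(f"pics/{n}0.png",cv2.resize(c["color"][:,:,::-1],(800,600),interpolation=cv2.INTER_CUBIC))
    print(n,c["K"].tolist(),c["D"],np.round(c["view"],3).tolist())
pickle.dump(d,open("cap0.pkl","wb"))
s=bot.read_state();print(s["time_s"],s["position"],np.round(s["tcp_rot"],3).tolist())
```

```text
pics
rig.py
scene [[357.1319182058779, 0.0, 251.74566159804615], [0.0, 357.1319182058779, 191.15926157441484], [0.0, 0.0, 1.0]] [-0.02857652  0.          0.          0.          0.        ] [[0.439, 0.899, -0.002, -0.38], [-0.693, 0.34, 0.636, 0.322], [0.572, -0.277, 0.772, -1.577], [0.0, 0.0, 0.0, 1.0]]
top [[363.42914678162543, 0.0, 257.4429396807026], [0.0, 363.42914678162543, 195.53870234715555], [0.0, 0.0, 1.0]] [0.04050412 0.         0.         0.         0.        ] [[-0.003, -1.0, -0.009, 0.137], [0.995, -0.004, 0.099, -0.618], [-0.099, -0.008, 0.995, -1.138], [0.0, 0.0, 0.0, 1.0]]
0.1 [ 0.25856448 -0.5682632   0.22165178] [[0.91, 0.414, -0.001], [0.414, -0.91, 0.002], [0.0, -0.002, -1.0]]
```

View pics/scene0.png

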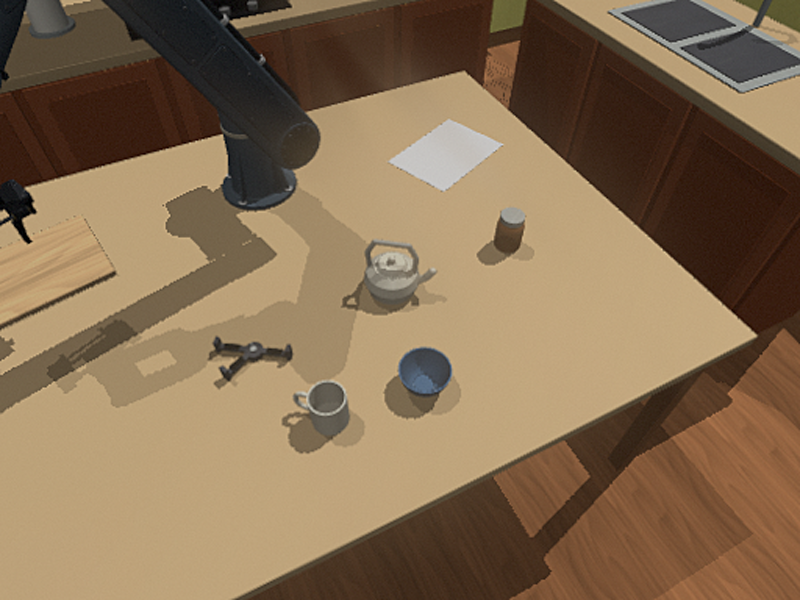

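View pics/top0.png

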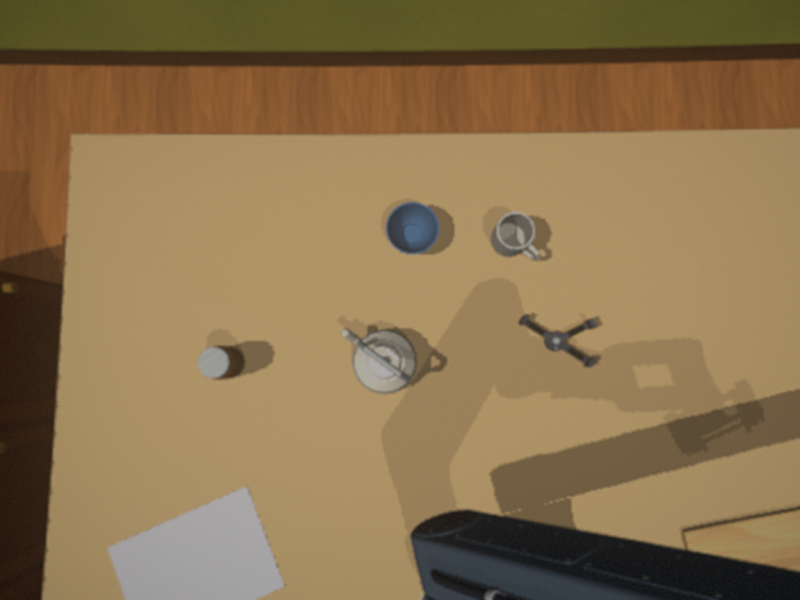

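The top view shows the trivet hub near (556,341), with leg tips near (525,320), (593,322) and (590,361). The teapot is near (385,362) with its spout to the upper left at (346,333). The bowl is at (412,228), the mug at (515,233) and the jar at (220,362). I'll enlarge the trivet and teapot.

Run:
```python
import cv2,numpy as np,pickle
d=pickle.load(open("cap0.pkl","rb"))
t=d["top"]["color"][:,:,::-1];s=d["scene"]["color"][:,:,::-1]
# crops 50 x 37 px x8
def cr(im,u,v,w,h,k): return cv2.resize(im[v:v+h,u:u+w],None,fx=k,fy=k,interpolation=cv2.INTER_CUBIC)
a=cr(t,325,190,66,50,6);b=cr(t,212,200,66,50,6)
c=cr(s,130,205,66,50,6);e=cr(s,225,148,66,50,6)
cv2.imwrite("pics/crop1.png",np.vstack([np.hstack([a,b]),np.hstack([c,e])]))
```

Create h.py:
```python
import cv2,numpy as np
def ray(c,u,v):
    p=cv2.undistortPoints(np.array([[[u,v]]],float),c["K"],c["D"])[0,0]
    V=c["view"];R=V[:3,:3];o=-R.T@V[:3,3]
    return o,R.T@np.array([p[0],-p[1],-1.])
def at(c,u,v,z):
    o,d=ray(c,u,v);return o+d*(z-o[2])/d[2]
def proj(c,P):
    V=c["view"];q=V[:3,:3]@np.asarray(P)+V[:3,3];q=q*[1,-1,-1]
    return cv2.projectPoints(q[None],np.zeros(3),np.zeros(3),c["K"],c["D"])[0][0,0]
```

```text
(no output)
```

View pics/crop1.png

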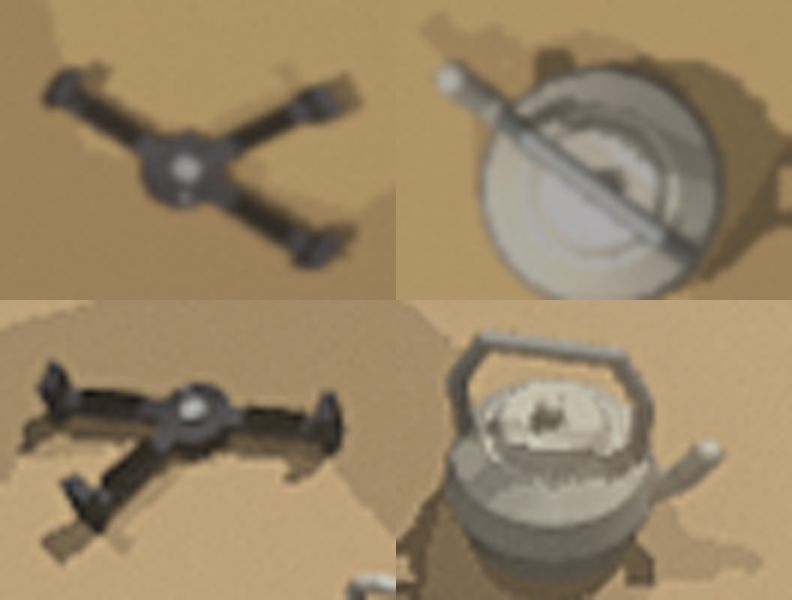

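The crop shows the hub at (185,170) and the tips at (65,85), (318,103) and (315,250). The handle bar runs from (510,122) to (665,240) in the top view and from (480,342) to (622,355) in the scene view, with its spout at (450,77).

Run:
```python
import pickle,numpy as np
from h import *
d=pickle.load(open("cap0.pkl","rb"));T,S=d["top"],d["scene"]
f=lambda u0,v0,x,y:(u0+(x+.5)/6-.5,v0+(y+.5)/6-.5)
hub=at(T,*f(325,190,185,170),.02);hs=at(S,*f(130,205,193,108),.02);print("hub",hub,hs)
for n,p in dict(TL=(65,85),TR=(318,103),BR=(315,250)).items():
    q=at(T,*f(325,190,*p),.038);v=q-hub;print(n,q,np.hypot(*v[:2]),np.degrees(np.arctan2(v[1],v[0])))
for n,p in dict(a=(52,375-300),b=(75,490-300),c=(325,408-300)).items():
    q=at(S,*f(130,205,*p),.038);v=q-hs;print(n,q,np.hypot(*v[:2]),np.degrees(np.arctan2(v[1],v[0])))
E1=at(T,*f(212,200,114,122),.145);E2=at(T,*f(212,200,269,240),.145)
F1=at(S,*f(225,148,84,42),.148);F2=at(S,*f(225,148,226,55),.148)
for a,b in((E1,E2),(F1,F2)):
    v=a-b;print("handle",a,b,(a+b)/2,np.hypot(*v[:2]),np.degrees(np.arctan2(v[1],v[0])))
# belly
print("belly c",at(T,*f(212,200,205,185),.035), "bellysides",at(T,*f(212,200,86,185),.035),at(T,*f(212,200,324,185),.035))
print("spout",at(T,*f(212,200,54,77),.09))
for n,p in dict(mug=(515,233),bowl=(412,228)).items(): print(n,at(T,p[0]*.64,p[1]*.64,.085 if n=="mug" else .058))
```

```text
hub [ 0.54619716 -0.17879586  0.02      ] [ 0.546264   -0.18047047  0.02      ]
TL [ 0.59062272 -0.11238532  0.038     ] 0.07989988133304828 56.21931557598208
TR [ 0.58070426 -0.2447539   0.038     ] 0.07443925977479136 -62.38289662827557
BR [ 0.50357331 -0.24034379  0.038     ] 0.07486614850672467 -124.70380369443404
a [ 0.50358698 -0.24537995  0.038     ] 0.07768248862257054 -123.32433245627483
b [ 0.58336109 -0.25365042  0.038     ] 0.08204571598438155 -63.11820105758647
c [ 0.59176235 -0.11540171  0.038     ] 0.07939800037063156 55.037409880533495
handle [0.53676704 0.21218062 0.145     ] [0.48028394 0.13783094 0.145     ] [0.50852549 0.17500578 0.145     ] 0.09337138264629184 52.77623275829426
handle [0.48558604 0.13628658 0.148     ] [0.53060687 0.20431023 0.148     ] [0.50809646 0.1702984  0.148     ] 0.0815726195157614 -123.49821788176993
belly c [0.50690768 0.17289081 0.035     ] bellysides [0.50711765 0.23589304 0.035     ] [0.50672434 0.10992073 0.035     ]
spout [0.56142719 0.24723306 0.09      ]
mug [ 0.75664228 -0.08871683  0.085     ]
bowl [0.77441941 0.11494788 0.058     ]
```

The rows are not in the units I measure in: shifts go in shares of 0.5 m and turns go in shares of 90 degrees. I convert before sending: 0.3925 m / 0.5 = 0.785, 0.22 m / 0.5 = 0.44.

Request:
{"method": "send_path", "body": {
  "ticks": [0.09,-0.04,0,0,0,0,0,0.176,-0.08,0.02,0,0,0,0,0.26,-0.12,0.04,0,0,0,0,0.35,-0.16,0.07,0,0,0,0,0.44,-0.2,0.1,0,0,0,0,0.52,-0.24,0.14,0,0,0,0,0.6,-0.274,0.17,0,0,0,0,0.68,-0.31,0.2,0,0,0,0,0.74,-0.34,0.23,0,0,0,0,0.785,-0.359,0.25,0,0,0,0,0.785,-0.359,0.25,0,0,0,0,0.785,-0.359,0.25,0,0,0,0,0.785,-0.359,0.25,0,0,0,0]
}}

```text
time_s: 1.4
position: [0.5413, -0.244, 0.0978]
tcp_rot: [[0.911, 0.413, 0.0], [0.413, -0.911, -0.001], [-0.0, 0.001, -1.0]]
force: [0.6, 0.4, 0.1]
opening: 0.013
grasp_force: 0.0
```

Run:
```python
from rig import bot
import numpy as np
s=bot.read_state();print(s["position"],np.round(s["tcp_rot"],4).tolist(),s["opening"])
```

```text
[ 0.54133268 -0.24399429  0.09784404] [[0.9107, 0.4132, 0.0001], [0.4132, -0.9107, -0.0005], [-0.0001, 0.0005, -1.0]] 0.013006757746573968
```

In the tool's units: 0.087 m / 0.5 = 0.174, 0.03 m / 0.5 = 0.06.

Request:
{"method": "send_path", "body": {
  "ticks": [0,0,0.06,0,0,0,0,0,0,0.12,0,0,0,0,0,0,0.154,0,0,0,0,0,0,0.174,0,0,0,0,0,0,0.174,0,0,0,0]
}}

```text
time_s: 1.9
position: [0.5407, -0.2437, 0.0098]
tcp_rot: [[0.911, 0.412, -0.002], [0.412, -0.911, 0.001], [-0.001, -0.002, -1.0]]
force: [0.2, -0.3, -0.3]
opening: 0.01
grasp_force: 0.0
```

Request:
{"method": "send_path", "body": {
  "ticks": [-0.006,-0.008,0,0,0,0,0,-0.016,-0.02,0,0,0,0,0,-0.026,-0.034,0,0,0,0,0,-0.036,-0.048,0,0,0,0,0,-0.0454,-0.06,0,0,0,0,0,-0.05,-0.072,0,0,0,0,0,-0.054,-0.086,0,0,0,0,0,-0.057,-0.098,0,0,0,0,0,-0.06,-0.1106,0,0,0,0,0,-0.06,-0.1106,0,0,0,0,0,-0.06,-0.1106,0,0,0,0,0]
}}

```text
time_s: 3.0
position: [0.4911, -0.2046, 0.0104]
tcp_rot: [[0.91, 0.414, -0.001], [0.414, -0.91, 0.001], [-0.001, -0.001, -1.0]]
force: [1.4, 0.6, -0.2]
opening: 0.004
grasp_force: 0.0
```

Run:
```python
from rig import bot
import cv2,pickle
c=bot.capture("scene");pickle.dump(c,open("cs1.pkl","wb"))
im=c["color"][195:265,110:210,::-1];cv2.imwrite("pics/s1.png",cv2.resize(im,None,fx=6,fy=6,interpolation=cv2.INTER_CUBIC))
```

```text
(no output)
```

View pics/s1.png

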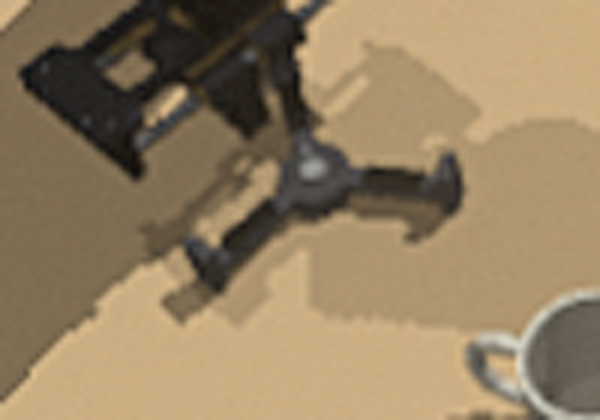

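The hinged leg now points away from the other two, opposite their bisector, so it looks open. I'll back off, move above the teapot and check from the top.

In the tool's units: -0.337 m / 0.5 = -0.674, -0.24 m / 0.5 = -0.48, -30 degrees / 90 = -0.3333.

Request:
{"method": "send_path", "body": {
  "ticks": [0.004,0.02,0,0,0,0,0,0.004,0.024,-0.08,0,0,0,0,0.004,0.024,-0.18,0,0,0,0,0.004,0.024,-0.27,0,0,0,0.5,0.04,-0.02,-0.34,0,0,-0.0333,1,0.08,-0.09,-0.4,0,0,-0.0778,1,0.11,-0.18,-0.44,0,0,-0.1222,1,0.15,-0.27,-0.48,0,0,-0.1667,1,0.19,-0.36,-0.48,0,0,-0.2111,1,0.23,-0.45,-0.48,0,0,-0.2444,1,0.27,-0.53,-0.48,0,0,-0.2778,1,0.31,-0.61,-0.48,0,0,-0.3111,1,0.344,-0.674,-0.48,0,0,-0.3333,1,0.344,-0.674,-0.48,0,0,-0.3333,1,0.344,-0.674,-0.48,0,0,-0.3333,1,0.344,-0.674,-0.48,0,0,-0.3333,1]
}}

```text
time_s: 4.65
position: [0.5089, 0.1719, 0.2505]
tcp_rot: [[0.582, 0.813, -0.0], [0.813, -0.582, -0.001], [-0.0, 0.0, -1.0]]
force: [0.4, -0.2, -0.3]
opening: 0.99
grasp_force: 0.0
```

Run:
```python
from rig import bot
import cv2,pickle,numpy as np
d={n:bot.capture(n) for n in("top","scene")};pickle.dump(d,open("cap2.pkl","wb"))
r=lambda im,k:cv2.resize(im[:,:,::-1],None,fx=k,fy=k,interpolation=cv2.INTER_CUBIC)
a=r(d["top"]["color"][190:240,325:391],6);b=r(d["scene"]["color"][205:255,130:196],6)
cv2.imwrite("pics/c2.png",np.vstack([np.hstack([a,b]),r(d["scene"]["color"][135:210,200:332],6)[:,:792]]))
s=bot.read_state();print(s["position"],np.round(s["tcp_rot"],4).tolist(),s["joint_positions"])
```

```text
[0.50887344 0.17148999 0.25055076] [[0.5831, 0.8124, -0.0002], [0.8124, -0.5831, -0.0003], [-0.0003, 0.0, -1.0]] [ 6.70352576e+00  2.15004374e+01  9.28161703e+01 -1.73178071e-02
  6.56946543e+01  4.23816320e+01]
```

View pics/c2.png

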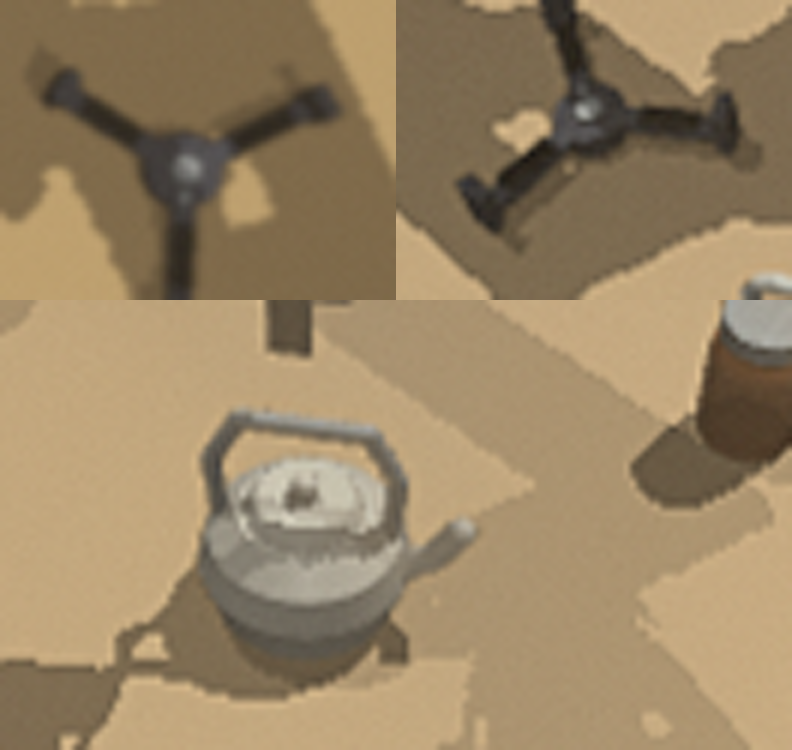

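The leg is open, and its bar runs from hub (185,165) straight down the top crop, about 177° in the world against 176.4° expected. The teapot has not moved. I'll descend on the handle and grip.

In the tool's units: 0.125 m / 0.5 = 0.25, 0.117 m / 0.5 = 0.234.

Request:
{"method": "send_path", "body": {
  "ticks": [0,0.002,0.07,0,0,0,1,0,0.002,0.14,0,0,0,1,0,0.002,0.2,0,0,0,1,0,0.002,0.234,0,0,0,1,0,0.002,0.25,0,0,0,1,0,0.002,0.25,0,0,0,1,0,0.002,0.25,0,0,0,0.5,0,0.002,0.25,0,0,0,0,0,0.002,0.25,0,0,0,0,0,0.002,0.25,0,0,0,0,0,0.002,0.25,0,0,0,0,0,0.002,0.25,0,0,0,0]
}}

```text
time_s: 5.95
position: [0.5095, 0.1724, 0.1258]
tcp_rot: [[0.581, 0.814, 0.0], [0.814, -0.581, 0.0], [0.0, 0.0, -1.0]]
force: [0.3, 0.1, -0.8]
opening: 0.54
grasp_force: 0.0
```

Request:
{"method": "send_path", "body": {
  "ticks": [0,0,-0.008,0,0,0,0,0,0,-0.024,0,0,0,0,0,0,-0.04,0,0,0,0,0,0,-0.04,0,0,0,0]
}}

```text
time_s: 6.35
position: [0.5103, 0.1726, 0.1472]
tcp_rot: [[0.582, 0.814, 0.003], [0.814, -0.582, 0.001], [0.002, 0.002, -1.0]]
force: [-2.9, 2.9, 7.1]
opening: 0.178
grasp_force: 3.1
```

Run:
```python
from rig import bot
import cv2,pickle,numpy as np
c=bot.capture("scene");pickle.dump(c,open("cap3.pkl","wb"))
cv2.imwrite("pics/c3.png",cv2.resize(c["color"][110:210,190:320,::-1],None,fx=6,fy=6,interpolation=cv2.INTER_CUBIC))
s=bot.read_state();print(s["position"],s["moment"],np.round(s["tcp_rot"],4).tolist())
```

```text
[0.50932958 0.17288163 0.1467336 ] [ 0.44004605  0.41889778 -0.0249173 ] [[0.5819, 0.8132, 0.0004], [0.8132, -0.5819, 0.0014], [0.0014, -0.0005, -1.0]]
```

View pics/c3.png

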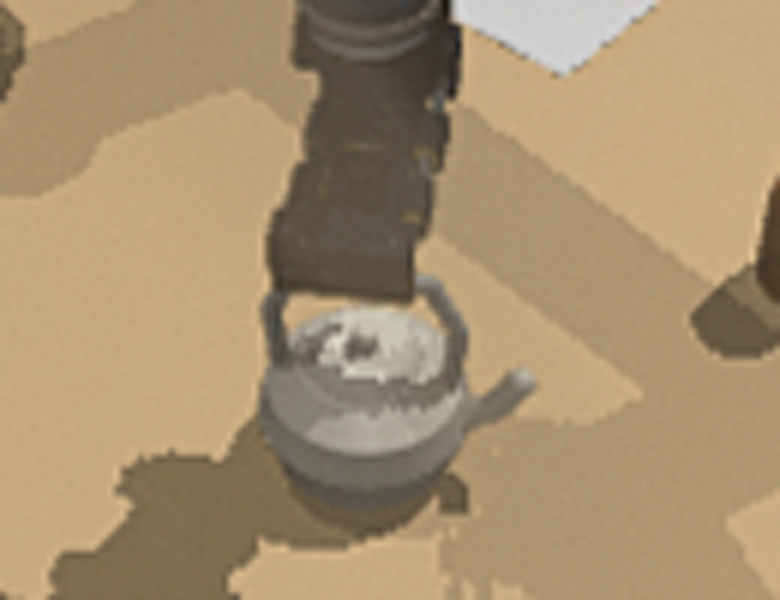

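The gripper was still closing when I lifted, so the tips only pinch the bar's top edge and the pot still stands. I'll reopen, lower, and give it time to close.

In the tool's units: 0.02 m / 0.5 = 0.04, 0.016 m / 0.5 = 0.032.

Request:
{"method": "send_path", "body": {
  "ticks": [0,0,0,0,0,0,0.6,0,0,0,0,0,0,0.6,0,0,0,0,0,0,0.6,0,0,0,0,0,0,0.6,0,0,0,0,0,0,0.6,0,0,0,0,0,0,0.6,0,0,0,0,0,0,0.6,0,0,0.016,0,0,0,0.6,0,0,0.032,0,0,0,0.6,0,0,0.04,0,0,0,0.6,0,0,0.04,0,0,0,0.6]
}}

```text
time_s: 7.5
position: [0.5086, 0.1722, 0.1244]
tcp_rot: [[0.581, 0.814, -0.002], [0.814, -0.581, -0.0], [-0.002, -0.002, -1.0]]
force: [0.4, 0.1, 0.2]
opening: 0.597
grasp_force: 0.0
```

Run:
```python
from rig import bot
import cv2,pickle,numpy as np
d={n:bot.capture(n) for n in("top","scene")};pickle.dump(d,open("cap4.pkl","wb"))
r=lambda im,k:cv2.resize(im[:,:,::-1],None,fx=k,fy=k,interpolation=cv2.INTER_CUBIC)
cv2.imwrite("pics/c4.png",np.hstack([r(d["top"]["color"][190:280,200:265],6),r(d["scene"]["color"][130:220,220:285],6)]))
```

```text
(no output)
```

View pics/c4.png

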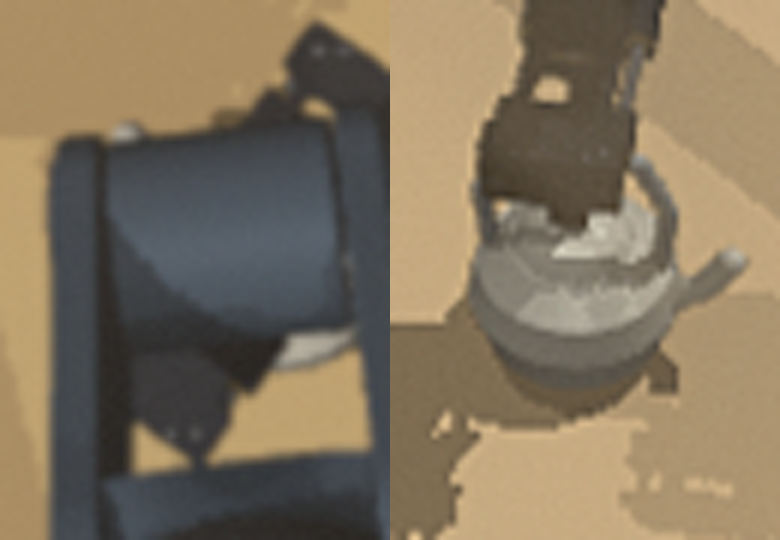

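The pot stands upright in the same place. In the scene half, the near finger is centred at (570,225) below the bar. Closing with time to spare.

Request:
{"method": "send_path", "body": {
  "ticks": [0,0,0,0,0,0,0,0,0,0,0,0,0,0,0,0,0,0,0,0,0,0,0,0,0,0,0,0,0,0,0,0,0,0,0,0,0,0,0,0,0,0,0,0,0,0,0,0,0,0,0,0,0,0,0,0,0,0,0,0,0,0,0,0,0,0,0,0,0,0,0,0,0,0,0,0,0,0,0,0,0,0,0,0]
}}

```text
time_s: 8.8
position: [0.5091, 0.1723, 0.1256]
tcp_rot: [[0.581, 0.814, -0.001], [0.814, -0.581, 0.0], [-0.0, -0.0, -1.0]]
force: [-3.4, 1.2, 3.4]
opening: 0.127
grasp_force: 30.0
```

In the tool's units: -0.09 m / 0.5 = -0.18, -0.085 m / 0.5 = -0.17.

Request:
{"method": "send_path", "body": {
  "ticks": [0,0,-0.008,0,0,0,0,0,0,-0.03,0,0,0,0,0,0,-0.06,0,0,0,0,0,0,-0.1,0,0,0,0,0,0,-0.14,0,0,0,0,0,0,-0.17,0,0,0,0,0,0,-0.18,0,0,0,0,0,0,-0.18,0,0,0,0,0,0,-0.18,0,0,0,0]
}}

```text
time_s: 9.7
position: [0.5088, 0.1721, 0.2148]
tcp_rot: [[0.581, 0.814, -0.001], [0.814, -0.581, -0.0], [-0.001, -0.001, -1.0]]
force: [0.4, 0.8, -6.9]
opening: 0.126
grasp_force: 29.9
```

Run:
```python
from rig import bot
import cv2,pickle,numpy as np
c=bot.capture("scene");pickle.dump(c,open("cap5.pkl","wb"))
cv2.imwrite("pics/c5.png",cv2.resize(c["color"][100:210,190:320,::-1],None,fx=5,fy=5,interpolation=cv2.INTER_CUBIC))
s=bot.read_state();print(s["position"],s["moment"],np.round(s["tcp_rot"],4).tolist())
```

```text
[0.50857391 0.17204072 0.21454196] [-0.05594846 -0.00500541 -0.02442534] [[0.5814, 0.8136, -0.0023], [0.8136, -0.5814, -0.0005], [-0.0017, -0.0016, -1.0]]
```

View pics/c5.png

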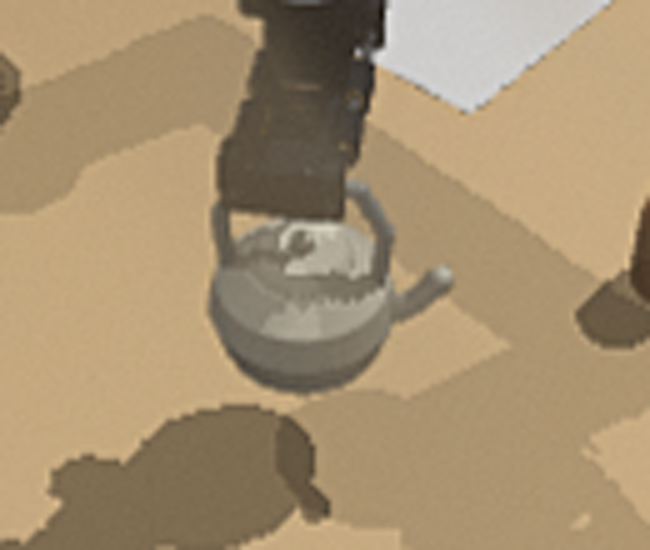

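The pot is lifted and hangs level, its foot well above its shadow. Carrying it to the trivet at about (0.546, -0.180).

In the tool's units: -0.265 m / 0.5 = -0.53, -0.263 m / 0.5 = -0.526.

Request:
{"method": "send_path", "body": {
  "ticks": [-0.012,0.01,0,0,0,0,0,-0.04,0.036,0,0,0,0,0,-0.08,0.07,0,0,0,0,0,-0.128,0.112,0,0,0,0,0,-0.176,0.154,0,0,0,0,0,-0.224,0.196,0,0,0,0,0,-0.272,0.24,0,0,0,0,0,-0.32,0.282,0,0,0,0,0,-0.368,0.326,0,0,0,0,0,-0.412,0.366,0,0,0,0,0,-0.452,0.402,0,0,0,0,0,-0.486,0.432,0,0,0,0,0,-0.512,0.454,0,0,0,0,0,-0.526,0.466,0,0,0,0,0,-0.53,0.47,0,0,0,0,0,-0.53,0.47,0,0,0,0,0,-0.53,0.47,0,0,0,0,0,-0.53,0.47,0,0,0,0,0]
}}

```text
time_s: 11.55
position: [0.5464, -0.1788, 0.2155]
tcp_rot: [[0.58, 0.814, -0.0], [0.814, -0.58, 0.001], [0.0, -0.001, -1.0]]
force: [-0.5, 0.5, -5.5]
opening: 0.123
grasp_force: 30.0
```

Request:
{"method": "send_path", "body": {
  "ticks": [0,0,0.02,0,0,0,0,0,0,0.05,0,0,0,0,0,0,0.074,0,0,0,0,0,0,0.084,0,0,0,0,0,0,0.084,0,0,0,0,0,0,0.084,0,0,0,0]
}}

```text
time_s: 12.15
position: [0.5468, -0.18, 0.1736]
tcp_rot: [[0.581, 0.814, 0.0], [0.814, -0.581, -0.0], [0.0, 0.0, -1.0]]
force: [0.3, -0.9, -5.3]
opening: 0.127
grasp_force: 30.0
```

Run:
```python
from rig import bot
import cv2,pickle,numpy as np
d={n:bot.capture(n) for n in("top","scene")};pickle.dump(d,open("cap6.pkl","wb"))
r=lambda im,k:cv2.resize(im[:,:,::-1],None,fx=k,fy=k,interpolation=cv2.INTER_CUBIC)
cv2.imwrite("pics/c6.png",np.hstack([r(d["top"]["color"][175:265,315:395],5),r(d["scene"]["color"][165:255,125:205],5)]))
s=bot.read_state();print(s["position"],np.round(s["tcp_rot"],4).tolist())
```

```text
[ 0.54715653 -0.18024793  0.17417715] [[0.5814, 0.8136, 0.0014], [0.8136, -0.5814, -0.0008], [0.0002, 0.0016, -1.0]]
```

View pics/c6.png

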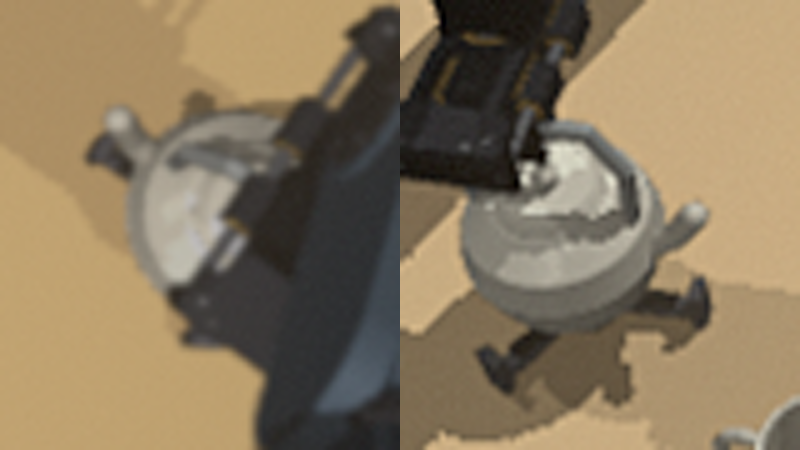

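Run:
```python
import pickle,numpy as np
from h import *
d=pickle.load(open("cap6.pkl","rb"));T,S=d["top"],d["scene"]
f=lambda u0,v0,x,y:(u0+(x+.5)/5-.5,v0+(y+.5)/5-.5)
print("belly left y",at(T,*f(315,175,129,210),.083))
print("spout",at(T,*f(315,175,120,122),.135))
print("spoutS",at(S,*f(125,165,692-400,215),.135))
# scene belly left/right extremes, expected for axis at TCP
b=[proj(S,[.547+.066*np.cos(a),-.18+.066*np.sin(a),.083]) for a in np.linspace(0,6.28,90)]
b=np.array(b);g=lambda p:((p-[125,165]+.5)*5-.5+[400,0]).round()
print(g(b[b[:,0].argmin()]),g(b[b[:,0].argmax()]),g(b[b[:,1].argmax()]))
b=np.array([proj(S,[.547+.055*np.cos(a),-.18+.055*np.sin(a),.048]) for a in np.linspace(0,6.28,90)])
print(g(b[b[:,1].argmax()]))
```

```text
belly left y [ 0.54794987 -0.11722814  0.083     ]
spout [ 0.5970996  -0.10197259  0.135     ]
spoutS [ 0.6075011  -0.10801224  0.135     ]
[464. 251.] [670. 223.] [553. 321.]
[567. 337.]
```

The projection of a level pot centred under the tool matches the picture: belly edges are predicted at 464/670 and seen near 462/665. Lowering gently.

In the tool's units: 0.026 m / 0.5 = 0.052, 0.022 m / 0.5 = 0.044.

Request:
{"method": "send_path", "body": {
  "ticks": [0,0,0.012,0,0,0,0,0,0,0.024,0,0,0,0,0,0,0.034,0,0,0,0,0,0,0.04,0,0,0,0,0,0,0.044,0,0,0,0,0,0,0.048,0,0,0,0,0,0,0.05,0,0,0,0,0,0,0.052,0,0,0,0,0,0,0.052,0,0,0,0,0,0,0.052,0,0,0,0]
}}

```text
time_s: 13.25
position: [0.5467, -0.18, 0.1477]
tcp_rot: [[0.581, 0.814, 0.0], [0.814, -0.581, -0.0], [0.0, 0.0, -1.0]]
force: [-0.3, -0.4, -5.6]
opening: 0.125
grasp_force: 30.0
```

In the tool's units: 0.0014 m / 0.5 = 0.0028, 0.0007 m / 0.5 = 0.0014.

Request:
{"method": "send_path", "body": {
  "ticks": [0,0,0.0014,0,0,0,0,0,0,0.0028,0,0,0,0,0,0,0.0028,0,0,0,0]
}}

```text
time_s: 13.55
position: [0.5468, -0.1796, 0.1473]
tcp_rot: [[0.581, 0.814, 0.001], [0.814, -0.581, 0.0], [0.001, 0.001, -1.0]]
force: [-1.8, 3.3, 5.2]
opening: 0.125
grasp_force: 30.1
```

Request:
{"method": "send_path", "body": {
  "ticks": [0,0,0.0012,0,0,0,0,0,0,0.0024,0,0,0,0,0,0,0.0024,0,0,0,0]
}}

```text
time_s: 13.85
position: [0.5471, -0.1794, 0.1472]
tcp_rot: [[0.581, 0.814, 0.002], [0.814, -0.581, 0.0], [0.001, 0.001, -1.0]]
force: [-2.9, 5.2, 11.1]
opening: 0.124
grasp_force: 30.2
```

The pot is down. I'll ease the pressure, release and rise.

In the tool's units: -0.0015 m / 0.5 = -0.003, -0.0012 m / 0.5 = -0.0024.

Request:
{"method": "send_path", "body": {
  "ticks": [0,0,-0.0024,0,0,0,0,0,0,-0.003,0,0,0,0,0,0,-0.003,0,0,0,0.3,0,0,-0.003,0,0,0,0.6,0,0,-0.003,0,0,0,0.8,0,0,-0.003,0,0,0,0.8,0,0,-0.003,0,0,0,0.8,0,0,-0.003,0,0,0,0.8,0,0,-0.003,0,0,0,0.8,0,0,-0.003,0,0,0,0.8,0,0,-0.003,0,0,0,0.8,0,0,-0.003,0,0,0,0.8]
}}

```text
time_s: 15.05
position: [0.5466, -0.1799, 0.1465]
tcp_rot: [[0.581, 0.814, 0.0], [0.814, -0.581, -0.0], [0.0, 0.0, -1.0]]
force: [-0.5, -0.1, -0.0]
opening: 0.793
grasp_force: 0.0
```

Request:
{"method": "send_path", "body": {
  "ticks": [0,0,-0.03,0,0,0,0.8,0,0,-0.08,0,0,0,0.8,0,0,-0.16,0,0,0,0.8,0,0,-0.24,0,0,0,0.8,-0.08,0,-0.3,0,0,0,0.8,-0.17,0,-0.3,0,0,0,0.8,-0.26,0,-0.3,0,0,0,0.8,-0.26,0,-0.3,0,0,0,0.8,-0.26,0,-0.3,0,0,0,0.8]
}}

```text
time_s: 15.95
position: [0.4704, -0.2863, 0.2964]
tcp_rot: [[0.584, 0.812, 0.0], [0.812, -0.584, 0.001], [0.001, -0.0, -1.0]]
force: [-0.4, 0.4, 0.4]
opening: 0.801
grasp_force: 0.0
```

Run:
```python
from rig import bot
import cv2,pickle,numpy as np
d={n:bot.capture(n) for n in("top","scene")};pickle.dump(d,open("cap7.pkl","wb"))
r=lambda im,k:cv2.resize(im[:,:,::-1],None,fx=k,fy=k,interpolation=cv2.INTER_CUBIC)
cv2.imwrite("pics/c7.png",np.hstack([r(d["top"]["color"][175:265,315:395],5),r(d["scene"]["color"][165:255,125:205],5)]))
from h import proj
for n,o in(("top",[315,175]),("scene",[125,165])):
    b=np.array([proj(d[n],[.547+.066*np.cos(a),-.18+.066*np.sin(a),.057]) for a in np.linspace(0,6.28,90)])
    b=(b-o+.5)*5-.5+[400*(n=="scene"),0];print(n,b.min(0).round(),b.max(0).round())
```

```text
top [115. 107.] [329. 320.]
scene [474. 179.] [677. 344.]
```

View pics/c7.png

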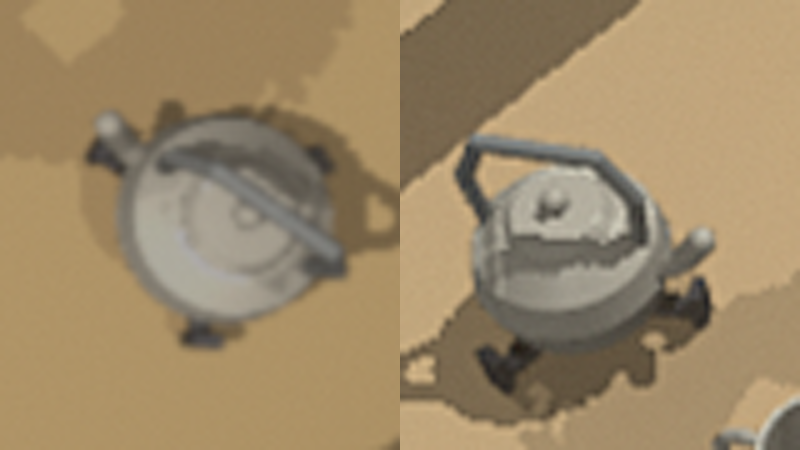

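The pot stands upright and centred inside the three tips. Its belly edges in the top view, about x 119–329 and y 115–322, agree with the prediction to about 2 mm. The leg tip at (200,335) is in its open place.

```bash
python3 -c "
from rig import bot
print(bot.hand_in())"
```

```text
the job is handed in; nothing more can be done
None
```

I handed the job in at about 16 s: the trivet leg is swung fully open and the teapot stands upright and centred within about 2 mm, released, with no sign in the pictures of the bowl, mug or jar being touched; the hand-in returned no verdict.

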